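Shut the red jar's drawer and set the catch

TASK

With the fingertips, gently push the drawer that holds the red-lidded jar fully home, without slamming it, and then push the red tab of the catch between the drawers all the way across to that drawer's side, so that the drawer is locked. Leave the other drawer standing open as it is, and do not touch the jars or disturb anything else on the worktop; nothing needs to be gripped or lifted.

Things in the scene. Friction and masses are not known exactly. Their poses are not given: they have to be found in the camera images.
- cabinet: grey bench cabinet, 160 deep (x) x 304 wide (y) x 95 high, with two drawers side by side and a post 88 wide between them; fixed, does not move. Origin at the centre of its underside, on the worktop; its x axis points from its front to its back (away from the robot, turned a little), y to its left, z up. When shut, a drawer's outer face lies at x = -90 mm.
- drawer_left (a joint): opening of the left drawer (cabinet +y, centre line y = +95 mm), m: 0 = shut, grows as it comes out along the cabinet's -x, 0.10 at most; starts at 0.065 to 0.085; runs straight with about 1.5 N friction, no spring, stays where it is left
- drawer_right (a joint): opening of the right drawer (cabinet -y, centre line y = -95 mm); as drawer_left
- drawer_left_front (a point): centre of the outer face of the left drawer's white front, a plain upright plate without handle, 100 wide x 74 high x 10 thick, bottom edge 11 mm and top edge 85 mm above the worktop, point 48 mm above it; the face looks along the cabinet's -x. Push it along the cabinet's +x. Drawer floor 12 mm above the worktop, side walls 47 mm high.
- drawer_right_front (a point): the same point of the right drawer's white front
- catch (a joint): place of the sliding catch, m: 0 = middle, positive to the cabinet's left (+y), negative to its right; ends at stops at +0.034 (locks the left drawer, once shut) and -0.034 (locks the right one); starts within 0.006 of the middle; about 1.5 N friction, no spring, stays where it is left
- catch_tab (a point): point on the middle line of the catch's upright red tab, 110 mm above the worktop; the tab is 14 wide (y) x 14 deep (x), stands in front of the post from 50 to 125 mm above the worktop (its top 30 mm higher than the cabinet) and slides along the cabinet's y. Its steel plate is 70 wide. Push the tab sideways at 95 to 120 mm height, above the drawers and jars.
- red_jar: white sample jar with a RED lid, 53 across, 62 high, 0.11 kg, standing loose in one of the two drawers (either); origin at the centre of its underside
- blue_jar: amber sample jar with a BLUE lid, 53 across, 62 high, standing loose in the other drawer; origin at the centre of its underside
- white_jar: bystander: amber sample jar with a white lid, 53 across, 70 high, on the worktop to the left of the drawers; origin at the centre of its underside
- steel_cup: bystander: open steel cup, 64 across, 75 high, on the worktop to the right of the drawers; origin at the centre of its underside
- timer: bystander: white bench timer lying flat, 66 x 66 x 19, farther right; origin at the centre of its underside
- spindle: bystander: steel measuring spindle standing on its 47 mm disc, 115 high, farther right; origin at the centre of its underside
Things that resemble listed ones, but are neither listed nor needed, are in the scene too. What is shaped like the red_jar but green is not meant. What is shaped like the blue_jar but pink is not meant.

How it is judged:
By the outcome, as a careful person would: the job done as asked, in the order asked, and still so for the second after the job is handed in, with the robot touching nothing.
It also fails if it takes over 40 s, if anything falls off the work surface, if the arm or the gripper's body presses on something with over 40 N, if the wrist force passes 120 N, or if a joint passes its speed limit or range.

ROBOT

A 6-joint arm with a two-finger parallel gripper is mounted at the origin on a cart in front of the work surface, level with it; the furniture and walls round the work are solid. World frame = base frame: x ahead of the robot, y to its left, z up, the work surface at z = 0. Lengths are in m, angles in rad, forces in N, time in s.
With the tool pointing down it reaches from about 0.375 to 0.9 m from the base axis. Payload 3.1 kg.
Tool frame: the origin (TCP) lies at the very end of the fingers, on their centre line; the grasp point (between the pads) lies 19 mm behind it (manip.pinch_z is the distance from the TCP to the grasp point, in m); z points along the fingers, y is the line along which they close (so a half turn about z gives the same grasp; the last joint's range is limited). The gripper opens to 85 mm and grips with 20 to 120 N. Pads are 22 mm wide; open, the fingers measure 114 mm over their backs; the gripper's body (76 mm by 85 mm) begins 54 mm behind the grasp point. The pads swing forward as they close: fully open they stand 13 mm farther back than shut.
Start: joints at [-1.3, 0.527, 1.433, -0, 1.181, -0.178], TCP at [0.272, -0.563, 0.231] pointing down, gripper open.
Joint ranges: [-3.08, 3.08], [-0.75, 2.2], [0.22, 2.44], [-1.43, 4.57], [0, 2.65], [-2.85, 2.85]. Speed limits (rad/s): [2.79, 2.79, 3.14, 3.14, 3.14, 3.14].

INTERFACE

Orientations are given as a unit quaternion [x, y, z, w].
In Python, from station import manip gives the robot as it stands.
- The arm moves only by the tool servo_tool, never from a script. Its argument "commands" is one flat list of numbers, 7 for each row, row after row: the shift along the tool's x, y, z each as a share of 500 mm, from -1 to 1, then the turn, a rotation vector about the tool's x, y, z each as a share of 360 degrees, from -1 to 1, then the opening, from -1 (shut) to 1 (fully open). In form: [dx, dy, dz, rx, ry, rz, claw, dx, dy, dz, rx, ry, rz, claw, ...]. A call has 1 to 12 rows; each row shifts and turns the commanded pose from where the row before left it, along the tool's axes as they then stand; what a row does not reach is not made up. A row lasts 1/12 s, in which the tool goes at most 41.7 mm and 7.16 degrees, less where a joint would pass 70% of its speed; a pose out of reach is approached as far as the arm can. A call with a number of a shift or a turn outside -1 to 1 is refused whole. A call with a gripper value outside its range is refused whole. The fingers move at their own pace and stop on an object; "force" is the grip in N (left out, the last holds). Time passes only in rows, so rows that do not move let the fingers close. It gives the time, the measured TCP pose, the force, the opening and the grip force at its end, in the units of the state.
- manip.sense(): the state, without advancing time (a new reading comes with each control period).
- manip.snapshot(name): name is "side" or "top" or "wrist"; returns a dict with "img" (480x640x3 uint8, red, green, blue), "mtx" (3x3 intrinsics, pixels), "world_to_cam" (4x4, takes a point from world to camera coordinates). Camera axes: x right, y up, looking along -z (the intrinsics and any distortion apply to the point x, -y, -z); pixel columns grow to the right and rows downward; lengths in m; the calibration is good to about 2 mm. A picture is of the moment at which its call begins. There is no depth.
- manip.sign_off(): hands the job in; it is judged then, once.
Trained networks look in a picture, given as the dict that the camera call returned (one of the last four; its "shot" number tells which), for a name from the list of things; names that differ only in an ending like _2 or _b are one class to them, and where a whole thing is asked for, a point or a joint stands for the part that bears it (a point fixed in the world has none). Each returns a list of dicts, best first, with "conf" (0 to 1); they miss things now and then, are a little off and sometimes report something else, mostly with a low value. They report only what shows in the picture. A call takes as long as a camera call. They do not tell look-alikes from the thing itself.
- manip.look_for(picture, query): "box" ([left, top, width, height] in pixels, round what is visible of it).
- manip.silhouettes(picture, query): "pixels" (480x640 bool, what is visible of it) and "box" ([left, top, width, height] in pixels, round what is visible of it).
The state is a dict: "t": time; "q": joint angles; "qd": joint speeds; "tau": joint torques, N m; "tcp_pos": TCP position; "tool_rot": TCP orientation; "force": force on the tool from outside, world axes, zero at the start; "ft_torque": the same for the moment, N m; "finger_gap": opening from 0.0 (shut) to 1.0 (fully open); "gripper_force": force on a finger pad.
Only numpy, scipy, OpenCV 4.12 (cv2) and the standard library are available. Lean on these libraries where they do the work, as an engineer would, in place of code of your own. Each camera call takes 0.05 s, during which the arm holds its last target. There are 200 camera calls.

## Working session

There is one attempt and no reset: what is moved stays moved. The work goes in short steps, Python scripts to look and compute and a tool call to move; the robot and the scene stay as the last step left them, time stands still between calls to the robot, and variables do not carry over. Pictures are saved under pics/ and viewed, at most 10 in all, crops included, and the job is handed in when it is done.

Besides the shell and the picture viewer there is one more tool, called as name(argument=value, ...) on one line, values as JSON. servo_tool: Moves the arm, as the interface text tells. Its arguments: {"type":"object","properties":{"commands":{"type":"array"},"force":{"type":"number"}},"required":["commands"]}

```bash
mkdir -p pics; ls; python3 - <<'E'
from station import manip
import cv2,pickle
s=manip.sense();print(s['t'],s['tcp_pos'],s['tool_rot'],s['finger_gap'])
d={}
for n in('top','side'):
    p=manip.snapshot(n);cv2.imwrite(f'pics/{n}0.png',p['img'][:,:,::-1])
    d[n]=p
    print(n,p['mtx'].tolist(),p['world_to_cam'].round(4).tolist(),[k for k in p])
    for q in('catch_tab','drawer_left_front','drawer_right_front','red_jar','blue_jar','cabinet'):
        print(q,[(r['box'],round(r['conf'],2)) for r in manip.look_for(p,q)][:3])
pickle.dump(d,open('d.pkl','wb'))
E
```

```text
pics
0.0 [ 0.27154154 -0.56211721  0.23032864] [ 9.74819162e-01  2.22994164e-01 -5.34401224e-05 -1.09655382e-03] 0.9989271235072794
top [[447.768220848201, 0.0, 316.6040595859646], [0.0, 447.768220848201, 237.51505756386297], [0.0, 0.0, 1.0]] [[0.0186, -0.9998, 0.012, -0.0911], [0.9967, 0.0194, 0.0791, -0.5913], [-0.0793, 0.0105, 0.9968, -1.0891], [0.0, 0.0, 0.0, 1.0]] ['img', 'mtx', 'world_to_cam', 'shot']
catch_tab [([260.5, 238.8, 13.9, 4.2], 0.43)]
drawer_left_front [([211.7, 234.9, 46.8, 34.0], 0.66)]
drawer_right_front [([290.2, 223.2, 41.6, 38.8], 0.79)]
red_jar [([298.8, 230.4, 19.2, 26.3], 0.69), ([264.9, 265.0, 21.8, 22.6], 0.67)]
blue_jar [([222.9, 240.3, 26.0, 22.9], 0.97), ([211.3, 293.8, 30.1, 21.7], 0.71)]
cabinet [([194.1, 155.5, 143.2, 117.4], 0.58)]
side [[543.0637041222179, 0.0, 315.88070292102816], [0.0, 543.0637041222179, 239.71280104251002], [0.0, 0.0, 1.0]] [[-0.6376, 0.7701, 0.019, 0.4123], [-0.5748, -0.4921, 0.6538, 0.2487], [0.5128, 0.4059, 0.7565, -1.5688], [0.0, 0.0, 0.0, 1.0]] ['img', 'mtx', 'world_to_cam', 'shot']
catch_tab [([345.0, 246.7, 7.5, 16.8], 0.43)]
drawer_left_front [([368.3, 254.4, 51.7, 42.7], 0.91)]
drawer_right_front [([295.8, 218.4, 44.4, 40.0], 0.85)]
red_jar [([351.6, 232.7, 23.4, 35.6], 0.77), ([301.4, 236.5, 25.1, 19.3], 0.56), ([372.1, 270.4, 22.9, 18.1], 0.26)]
blue_jar [([370.7, 268.8, 25.7, 23.4], 0.83), ([406.7, 240.8, 29.3, 36.5], 0.73)]
cabinet [([242.1, 222.8, 174.5, 151.5], 0.85), ([367.9, 266.8, 30.0, 23.0], 0.51)]
```

```bash
python3 - <<'E'
import cv2
a=cv2.imread('pics/top0.png')[140:340,160:400];cv2.imwrite('pics/t1.png',cv2.resize(a,None,fx=3,fy=3,interpolation=cv2.INTER_CUBIC))
a=cv2.imread('pics/side0.png')[190:390,220:460];cv2.imwrite('pics/s1.png',cv2.resize(a,None,fx=3,fy=3,interpolation=cv2.INTER_CUBIC))
E
```

```text
(no output)
```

View pics/t1.png

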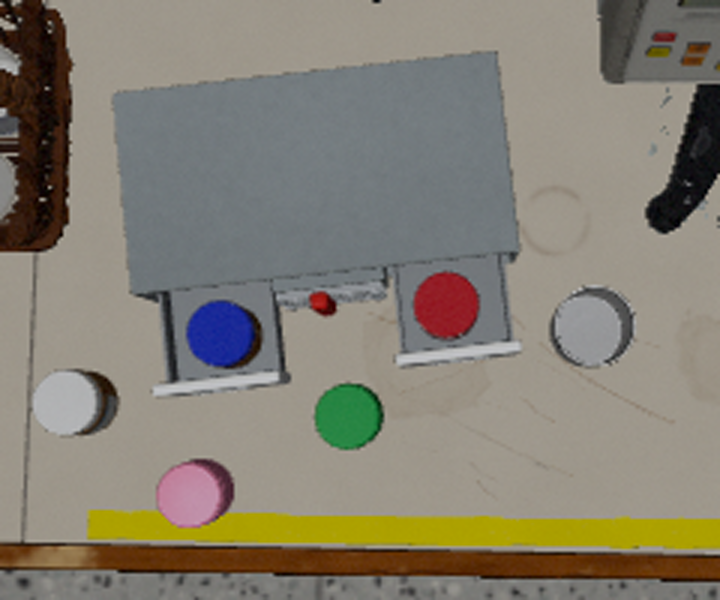

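View pics/s1.png

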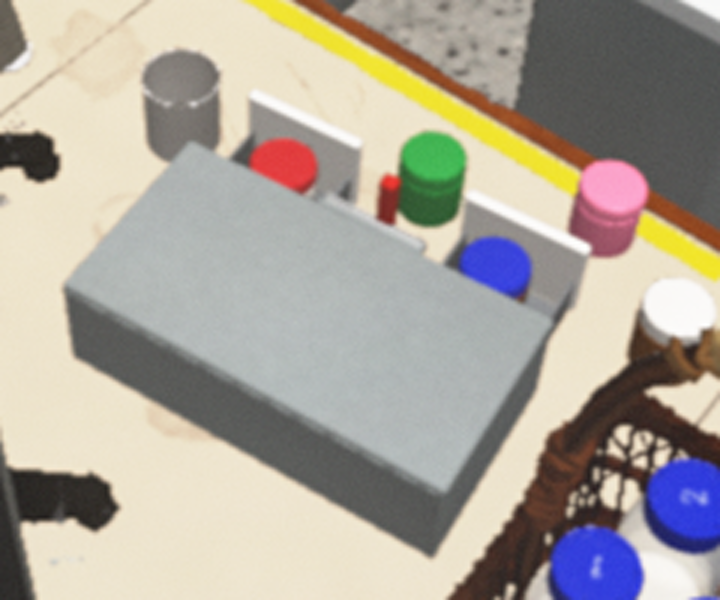

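Seen from above (crop pixels), the red-lidded jar at (446,305) is in the right drawer, and the blue-lidded one at (222,333) is in the left. The red tab is at (320,300). A green look-alike stands in front of the post at (348,415), and the steel cup is at (592,327), right of the drawer. Next I fit the cabinet pose from the corners in both views.

```bash
cat > geo.py <<'E'
import numpy as np,pickle
from scipy.optimize import least_squares
d=pickle.load(open('d.pkl','rb'))
off={'top':(160,140),'side':(220,190)}
def proj(n,P):
    p=d[n];c=p['world_to_cam'][:3,:3]@P+p['world_to_cam'][:3,3];u=p['mtx']@(c*[1,-1,-1]);return u[:2]/u[2]
def px(n,c): return (np.array(c)+.5)/3-.5+off[n]
def ray(n,uv,z):
    p=d[n];R=p['world_to_cam'][:3,:3];o=-R.T@p['world_to_cam'][:3,3]
    v=R.T@(np.linalg.solve(p['mtx'],[*uv,1])*[1,-1,-1]);return o+v*(z-o[2])/v[2]
def w(s,l): c,n=np.cos(s[2]),np.sin(s[2]);return np.array([s[0]+c*l[0]-n*l[1],s[1]+n*l[0]+c*l[1],l[2]])
def loc(s,P): c,n=np.cos(s[2]),np.sin(s[2]);a=np.array(P)[:2]-s[:2];return np.array([c*a[0]+n*a[1],-n*a[0]+c*a[1],P[2]])
E
python3 - <<'E'
from geo import *
x,y,h=.08,.152,.095
C=[('top',(113,93),(x,y,h)),('top',(497,52),(x,-y,h)),('top',(518,252),(-x,-y,h)),('top',(133,294),(-x,y,h)),
('side',(192,143),(-x,-y,h)),('side',(66,288),(x,-y,h)),('side',(445,491),(x,y,h)),('side',(550,320),(-x,y,h)),('side',(432,556),(x,y,0)),('side',(75,355),(x,-y,0))]
f=lambda s:np.concatenate([proj(n,w(s,l))-px(n,c) for n,c,l in C])
r=least_squares(f,[.65,.05,0.1],loss='soft_l1');s=r.x;print(s,r.fun.reshape(-1,2).round(1).tolist())
np.save('s.npy',s)
for nm,n,c,z in [('R face top','top',(398,366),.085),('R face top','top',(521,352),.085),('L','top',(154,396),.085),('L','top',(285,382),.085),('tab top','top',(318,298),.125),('tab side','side',(390,180),.125),
 ('green','top',(349,416),.062),('cup','top',(592,327),.075),('red','top',(446,305),.074),('blue','top',(222,333),.074),('Rface side','side',(250,92),.085),('Rface s','side',(361,146),.085)]:
    P=ray(n,px(n,c),z);print(nm,P.round(4),loc(s,P).round(4))
E
```

```text
[0.68099554 0.04396479 0.12955061] [[-0.5, -0.7], [0.1, -0.7], [0.8, -0.4], [-1.0, -0.1], [0.2, -2.6], [-1.1, -2.9], [0.3, -0.3], [2.3, -1.3], [0.3, 1.2], [-0.4, 0.1]]
R face top [ 0.5303 -0.0235  0.085 ] [-0.1581 -0.0474  0.085 ]
R face top [ 0.5431 -0.1192  0.085 ] [-0.1579 -0.144   0.085 ]
L [0.5035 0.1652 0.085 ] [-0.1603  0.1432  0.085 ]
L [0.5162 0.0641 0.085 ] [-0.1608  0.0412  0.085 ]
tab top [0.5793 0.0361 0.125 ] [-0.1019  0.0053  0.125 ]
tab side [0.5808 0.0363 0.125 ] [-0.1003  0.0053  0.125 ]
green [0.4905 0.0155 0.062 ] [-0.1926 -0.0037  0.062 ]
cup [ 0.5642 -0.1755  0.075 ] [-0.1441 -0.2025  0.075 ]
red [ 0.5795 -0.0598  0.074 ] [-0.1141 -0.0898  0.074 ]
blue [0.5539 0.1161 0.074 ] [-0.1167  0.088   0.074 ]
Rface side [ 0.5525 -0.1191  0.085 ] [-0.1485 -0.1451  0.085 ]
Rface s [ 0.5402 -0.019   0.085 ] [-0.1478 -0.0442  0.085 ]
```

servo_tool(commands=[0,0,0,0,0,0.017,-1,0,0,0,0,0,0.017,-1,0,0,0,0,0,0.017,-1,0.033,-0.05,0,0,0,0,-1,0.033,-0.05,0,0,0,0,-1,0.033,-0.05,0,0,0,0,-1,0.033,-0.05,0,0,0,0,-1,0.033,-0.05,0,0,0,0,-1,0.033,-0.05,0,0,0,0,-1,0.033,-0.05,0,0,0,0,-1,0.033,-0.05,0,0,0,0,-1,0.033,-0.05,0,0,0,0,-1], force=30)

```text
t: 1.7
tcp_pos: [0.3905, -0.3193, 0.2316]
tool_rot: [0.998, 0.064, 0.0, 0.0]
force: [0.2, 0.2, 0.3]
finger_gap: 0.0
gripper_force: 0.0
```

servo_tool(commands=[0.033,-0.05,0,0,0,0,-1,0.033,-0.05,0,0,0,0,-1,0.033,-0.05,0,0,0,0,-1,0.033,-0.05,0,0,0,0,-1,0.033,-0.05,0,0,0,0,-1,0.033,-0.05,0,0,0,0,-1,0.033,-0.05,0,0,0,0,-1,0.033,-0.05,0,0,0,0,-1,0.015,-0.03,0,0,0,0,-1,0,0,0,0,0,0,-1])

```text
t: 2.53
tcp_pos: [0.5014, -0.0863, 0.2315]
tool_rot: [0.998, 0.067, 0.0, -0.0]
force: [0.7, 0.4, -0.6]
finger_gap: -0.001
gripper_force: 0.0
```

```bash
cat > st.py <<'E'
from geo import *
from station import manip
from scipy.spatial.transform import Rotation as R
def st():
    s=np.load('s.npy');m=manip.sense();T=R.from_quat(m['tool_rot']).as_matrix()
    print('t',round(m['t'],2),'loc',loc(s,m['tcp_pos']).round(4),'yaw err',round(np.degrees(np.arctan2(T[1,0],T[0,0])-s[2]),2),'tilt',T[:2,2].round(3),'F tool',(T.T@m['force']).round(1),'gap',round(m['finger_gap'],2))
if __name__=='__main__': st()
E
python3 st.py
```

```text
t 2.53 loc [-0.1949 -0.106   0.2315] yaw err 0.22 tilt [0.001 0.001] F tool [ 0.7 -0.3  0.6] gap -0.0
```

servo_tool(commands=[0,-0.01,0.05,0,0,0,-1,0,-0.012,0.05,0,0,0,-1,0,0,0.05,0,0,0,-1,0,0,0.05,0,0,0,-1,0,0,0.05,0,0,0,-1,0,0,0.05,0,0,0,-1,0,0,0.05,0,0,0,-1,0,0,0,0,0,0,-1,0,0,0,0,0,0,-1])

```text
t: 3.28
tcp_pos: [0.4983, -0.0789, 0.0556]
tool_rot: [0.998, 0.064, -0.001, -0.001]
force: [-0.0, 0.4, 1.1]
finger_gap: -0.003
gripper_force: 0.0
```

```bash
python3 st.py; python3 - <<'E'
from station import manip
import cv2
a=manip.snapshot('top')['img'][140:340,160:400,::-1];cv2.imwrite('pics/t2.png',cv2.resize(a,None,fx=3,fy=3,interpolation=cv2.INTER_CUBIC))
E
```

```text
t 3.28 loc [-0.197  -0.0982  0.0556] yaw err -0.05 tilt [-0.003  0.001] F tool [ 0.  -0.4 -1.1] gap -0.0
```

View pics/t2.png

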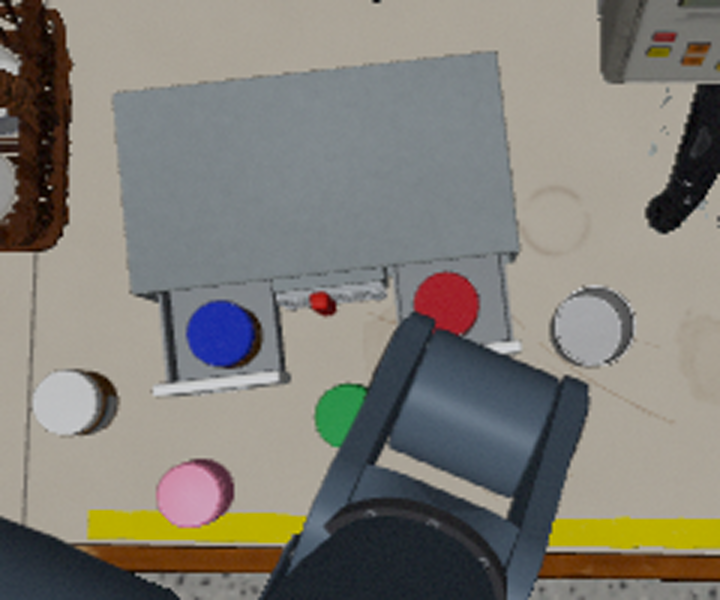

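The tool stands in front of the right drawer front, nothing has been disturbed, and the fingers are clear of the green jar and the cup. Now I push slowly.

servo_tool(commands=[0.008,0,0,0,0,0,-1,0.008,0,0,0,0,0,-1,0.008,0,0,0,0,0,-1,0.008,0,0,0,0,0,-1,0.004,0,0,0,0,0,-1,0.004,0,0,0,0,0,-1,0.004,0,0,0,0,0,-1,0.004,0,0,0,0,0,-1,0.004,0,0,0,0,0,-1,0.004,0,0,0,0,0,-1,0.004,0,0,0,0,0,-1,0.004,0,0,0,0,0,-1])

```text
t: 4.33
tcp_pos: [0.5303, -0.0742, 0.0562]
tool_rot: [0.998, 0.065, -0.001, -0.0]
force: [-2.2, -1.4, 0.9]
finger_gap: 0.002
gripper_force: 0.8
```

```bash
python3 st.py
```

```text
t 4.33 loc [-0.1647 -0.0977  0.0562] yaw err 0.0 tilt [-0.002  0.   ] F tool [-2.4  1.1 -0.9] gap 0.0
```

servo_tool(commands=[0.005,0,0,0,0,0,-1,0.006,0,0,0,0,0,-1,0.007,0,0,0,0,0,-1,0.008,0,0,0,0,0,-1,0.008,0,0,0,0,0,-1,0.008,0,0,0,0,0,-1,0.008,0,0,0,0,0,-1,0.008,0,0,0,0,0,-1,0.008,0,0,0,0,0,-1,0.008,0,0,0,0,0,-1,0.006,0,0,0,0,0,-1,0.004,0,0,0,0,0,-1])

```text
t: 5.33
tcp_pos: [0.573, -0.0686, 0.0562]
tool_rot: [0.998, 0.065, 0.0, -0.0]
force: [-1.8, 1.2, -0.1]
finger_gap: -0.002
gripper_force: 0.8
```

```bash
python3 st.py
```

```text
t 5.33 loc [-0.1216 -0.0977  0.0562] yaw err -0.01 tilt [0. 0.] F tool [-1.6 -1.5  0.1] gap -0.0
```

Remaining travel is about 20 mm, at 2 mm and then 1 mm per row.

servo_tool(commands=[0.004,0,0,0,0,0,-1,0.004,0,0,0,0,0,-1,0.004,0,0,0,0,0,-1,0.004,0,0,0,0,0,-1,0.004,0,0,0,0,0,-1,0.004,0,0,0,0,0,-1,0.002,0,0,0,0,0,-1,0.002,0,0,0,0,0,-1,0.002,0,0,0,0,0,-1,0.002,0,0,0,0,0,-1,0.002,0,0,0,0,0,-1,0.002,0,0,0,0,0,-1])

```text
t: 6.33
tcp_pos: [0.5905, -0.0666, 0.0564]
tool_rot: [0.998, 0.065, 0.0, 0.0]
force: [-1.0, 0.0, -0.3]
finger_gap: -0.001
gripper_force: 0.8
```

```bash
python3 st.py
```

```text
t 6.33 loc [-0.104  -0.098   0.0564] yaw err -0.01 tilt [ 0. -0.] F tool [-0.9 -0.2  0.3] gap -0.0
```

servo_tool(commands=[0.002,0,0,0,0,0,-1,0.002,0,0,0,0,0,-1,0.002,0,0,0,0,0,-1,0.002,0,0,0,0,0,-1,0.002,0,0,0,0,0,-1])

```text
t: 6.75
tcp_pos: [0.5952, -0.0659, 0.0564]
tool_rot: [0.998, 0.065, -0.0, 0.0]
force: [-3.7, -1.3, 2.4]
finger_gap: 0.004
gripper_force: 2.2
```

```bash
python3 st.py
```

```text
t 6.75 loc [-0.0993 -0.0979  0.0564] yaw err 0.0 tilt [-0.001 -0.   ] F tool [-3.8  0.8 -2.4] gap 0.0
```

servo_tool(commands=[0.002,0,0,0,0,0,-1,0.002,0,0,0,0,0,-1,0.001,0,0,0,0,0,-1,0,0,0,0,0,0,-1])

```text
t: 7.08
tcp_pos: [0.5951, -0.0659, 0.0564]
tool_rot: [0.998, 0.065, -0.003, -0.0]
force: [-8.9, -2.2, 5.1]
finger_gap: -0.003
gripper_force: 4.0
```

```bash
python3 st.py
```

```text
t 7.08 loc [-0.0994 -0.0979  0.0564] yaw err 0.03 tilt [-0.006 -0.   ] F tool [-9.1  1.1 -5. ] gap -0.0
```

Drawer is against its stop (9 N, TCP no longer advancing). Backing off, rising and moving to the left side of the tab.

servo_tool(commands=[-0.005,0,0,0,0,0,-1,-0.02,0,0,0,0,0,-1,-0.04,0,0,0,0,0,-1,-0.04,0,0,0,0,0,-1,0,0,-0.06,0,0,0,-1,0,0,-0.06,0,0,0,-1,0,0,-0.06,0,0,0,-1,0,0,-0.06,0,0,0,-1,0,0,-0.05,0,0,0,-1,0,0,0,0,0,0,-1])

```text
t: 7.92
tcp_pos: [0.5507, -0.0738, 0.2073]
tool_rot: [0.998, 0.065, 0.007, 0.003]
force: [1.5, -0.8, 0.3]
finger_gap: -0.006
gripper_force: 0.0
```

servo_tool(commands=[0.015,-0.05,0,0,0,0,-1,0.015,-0.05,0,0,0,0,-1,0.015,-0.05,0,0,0,0,-1,0.015,-0.05,0,0,0,0,-1,0.015,-0.05,0,0,0,0,-1,0.015,-0.05,0,0,0,0,-1,0,0,0,0,0,0,-1,0,0,0,0,0,0,-1])

```text
t: 8.58
tcp_pos: [0.5716, 0.0834, 0.2009]
tool_rot: [0.998, 0.066, 0.001, 0.0]
force: [0.2, -0.1, -0.3]
finger_gap: -0.0
gripper_force: 0.0
```

```bash
python3 st.py
```

```text
t 8.58 loc [-0.1033  0.0532  0.2009] yaw err 0.14 tilt [ 0.001 -0.   ] F tool [0.1 0.1 0.3] gap -0.0
```

servo_tool(commands=[0,0,0.04,0,0,0,-1,0,0,0.05,0,0,0,-1,0,0,0.05,0,0,0,-1,0,0,0.04,0,0,0,-1,0,0,0.01,0,0,0,-1,0,0,0,0,0,0,-1])

```text
t: 9.08
tcp_pos: [0.5701, 0.0811, 0.1046]
tool_rot: [0.998, 0.064, -0.002, -0.0]
force: [0.6, 0.7, 0.1]
finger_gap: -0.001
gripper_force: 0.0
```

```bash
python3 st.py; python3 - <<'E'
from station import manip
import cv2
a=manip.snapshot('side')['img'][190:390,220:460,::-1];cv2.imwrite('pics/s2.png',cv2.resize(a,None,fx=3,fy=3,interpolation=cv2.INTER_CUBIC))
E
```

```text
t 9.08 loc [-0.1052  0.0512  0.1046] yaw err -0.09 tilt [-0.004 -0.   ] F tool [ 0.6 -0.7 -0.1] gap -0.0
```

View pics/s2.png

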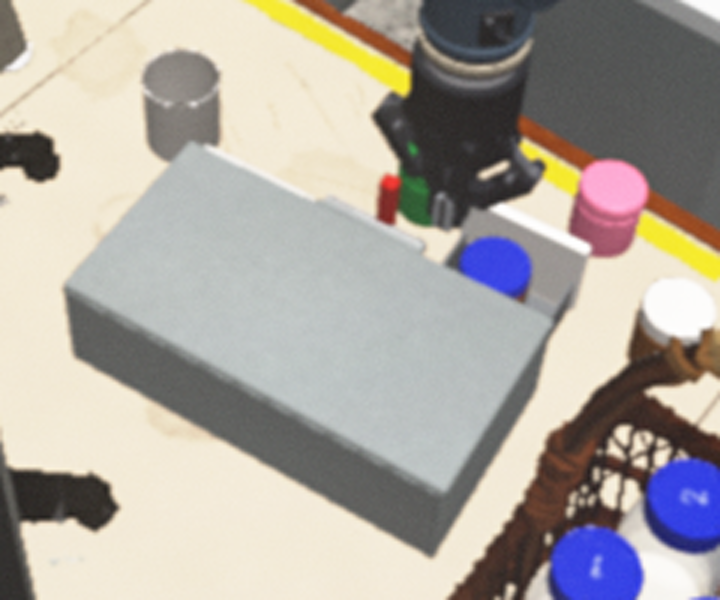

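The right drawer is shut flush (white strip at (255,170)). The left drawer is unchanged, and the fingertips at (443,210) are left of the tab at (388,200) and level with its upper part. Pushing the tab to the right.

servo_tool(commands=[0.004,0.01,0,0,0,0,-1,0.004,0.01,0,0,0,0,-1,0,0.01,0,0,0,0,-1,0,0.006,0,0,0,0,-1,0,0.006,0,0,0,0,-1,0,0.006,0,0,0,0,-1,0,0.006,0,0,0,0,-1,0,0.006,0,0,0,0,-1,0,0.006,0,0,0,0,-1,0,0.006,0,0,0,0,-1])

```text
t: 9.97
tcp_pos: [0.5797, 0.0471, 0.1064]
tool_rot: [0.998, 0.065, 0.0, -0.0]
force: [0.2, 1.8, 1.1]
finger_gap: 0.002
gripper_force: 0.9
```

```bash
python3 st.py
```

```text
t 9.97 loc [-0.1001  0.0162  0.1064] yaw err -0.01 tilt [0. 0.] F tool [ 0.4 -1.7 -1.1] gap 0.0
```

servo_tool(commands=[0,0.006,0,0,0,0,-1,0,0.006,0,0,0,0,-1,0,0.006,0,0,0,0,-1,0,0.006,0,0,0,0,-1,0,0.006,0,0,0,0,-1,0,0.006,0,0,0,0,-1,0,0.006,0,0,0,0,-1,0,0.006,0,0,0,0,-1,0,0.004,0,0,0,0,-1,0,0.004,0,0,0,0,-1])

```text
t: 10.8
tcp_pos: [0.5834, 0.019, 0.1063]
tool_rot: [0.998, 0.065, 0.0, 0.0]
force: [0.7, 1.8, 2.0]
finger_gap: 0.004
gripper_force: 0.9
```

```bash
python3 st.py
```

```text
t 10.8 loc [-0.1    -0.0122  0.1063] yaw err -0.02 tilt [ 0. -0.] F tool [ 0.9 -1.7 -2. ] gap 0.0
```

servo_tool(commands=[0,0.003,0,0,0,0,-1,0,0.003,0,0,0,0,-1,0,0.003,0,0,0,0,-1,0,0.002,0,0,0,0,-1,0,0.002,0,0,0,0,-1,0,0.002,0,0,0,0,-1])

```text
t: 11.3
tcp_pos: [0.5836, 0.0168, 0.1064]
tool_rot: [0.998, 0.063, -0.0, -0.004]
force: [1.0, 18.9, 3.7]
finger_gap: -0.0
gripper_force: 9.6
```

```bash
python3 st.py
```

```text
t 11.3 loc [-0.1001 -0.0144  0.1064] yaw err -0.18 tilt [-0.001  0.009] F tool [  3.3 -18.7  -3.5] gap -0.0
```

servo_tool(commands=[0,-0.005,0,0,0,0,-1,0,-0.02,0,0,0,0,-1,0,-0.04,0,0,0,0,-1,0,0,-0.04,0,0,0,-1,0,0,-0.06,0,0,0,-1,0,0,-0.06,0,0,0,-1,-0.03,0.02,-0.04,0,0,0,-1,-0.06,0.05,0,0,0,0,-1,-0.06,0.06,0,0,0,0,-1,-0.03,0.06,0,0,0,0,-1,0,0.06,0,0,0,0,-1,0,0.06,0,0,0,0,-1])

```text
t: 12.3
tcp_pos: [0.5096, -0.122, 0.2064]
tool_rot: [0.998, 0.065, -0.001, 0.0]
force: [1.2, -0.5, -0.1]
finger_gap: 0.003
gripper_force: 0.0
```

servo_tool(commands=[0,0.06,0,0,0,0,-1,0,0.06,0,0,0,0,-1,0,0.06,0,0,0,0,-1,-0.02,0.06,0,0,0,0,-1,-0.02,0.06,0,0,0,0,-1,0,0,0,0,0,0,-1])

```text
t: 12.8
tcp_pos: [0.5101, -0.2783, 0.2061]
tool_rot: [0.998, 0.062, -0.0, 0.002]
force: [-0.5, -0.3, -0.2]
finger_gap: 0.001
gripper_force: 0.0
```

```bash
python3 st.py; python3 - <<'E'
from station import manip
import cv2,numpy as np
o=[manip.snapshot(n)['img'][r:r+200,c:c+240,::-1] for n,r,c in(('top',140,160),('side',190,220))]
for n,a in zip('ts',o): cv2.imwrite(f'pics/{n}3.png',cv2.resize(a,None,fx=3,fy=3,interpolation=cv2.INTER_CUBIC))
E
```

```text
t 12.8 loc [-0.2111 -0.2975  0.2061] yaw err -0.27 tilt [ 0.    -0.005] F tool [-0.6  0.3  0.2] gap 0.0
```

View pics/t3.png

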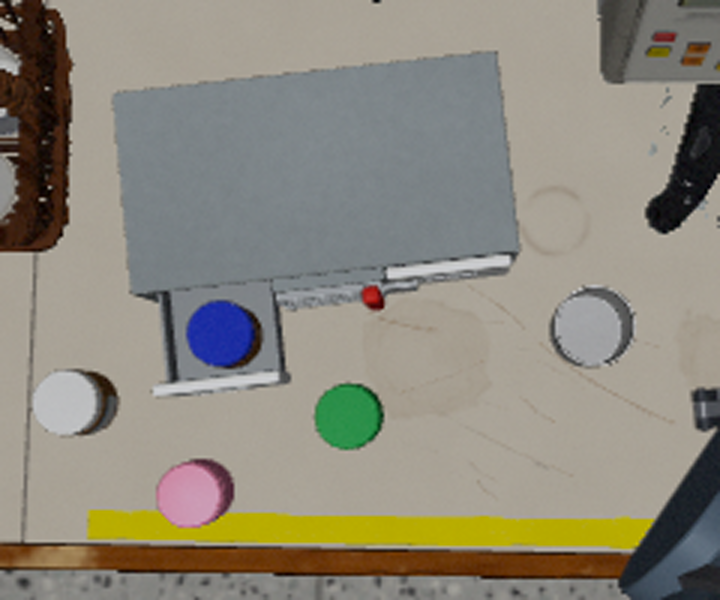

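View pics/s3.png

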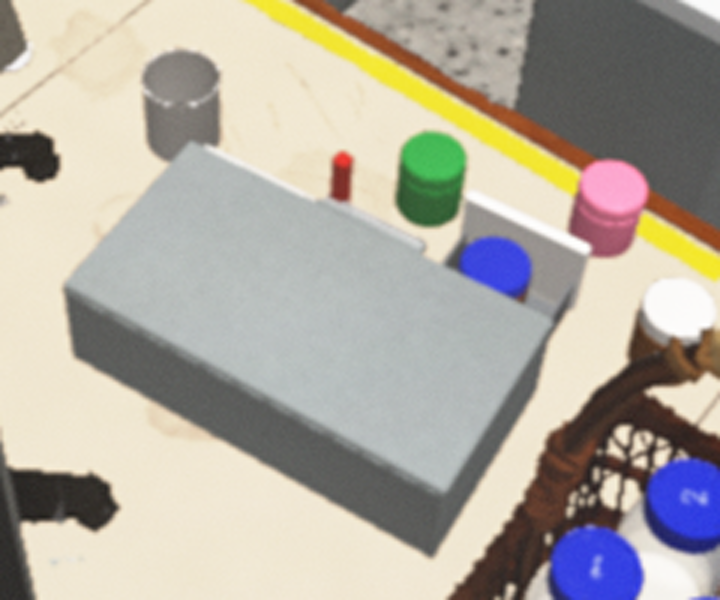

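The top view shows the right drawer flush and the tab at (372,295), with its plate reaching over that drawer's front. The side view has the tab at (342,157). All else is unmoved. Next I measure the tab's position.

```bash
python3 - <<'E'
from geo import *
s=np.load('s.npy')
for n,c0,c1 in(('top',(318,298),(371,293)),('side',(390,180),(342,157))):
    print([loc(s,ray(n,px(n,c),.125)).round(4).tolist() for c in(c0,c1)])
for c in((387,277),(511,268)): print(loc(s,ray('top',px('top',c),.085)).round(4))
E
```

```text
[[-0.1019, 0.0053, 0.125], [-0.1025, -0.0346, 0.125]]
[[-0.1003, 0.0053, 0.125], [-0.1001, -0.0345, 0.125]]
[-0.0879 -0.0463  0.085 ]
[-0.0915 -0.1436  0.085 ]
```

Tab at -34.5 mm (stop at -34) and drawer face at -90 mm: locked. Handing in.

```bash
python3 -c "
from station import manip
print(manip.sign_off())"
```

```text
the job is handed in; nothing more can be done
None
```

The right drawer, which holds the red-lidded jar, is pushed fully home and locked with the catch at its right stop; the left drawer and everything else stayed as they were, and the job was handed in at about 13 s.

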